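Expose a sample vial by holding a spring shutter open at its mark

ROBOT

A 6-joint arm with a two-finger parallel gripper is mounted at the origin on a cart in front of the work surface, level with it; the furniture and walls round the work are solid. World frame = base frame: x ahead of the robot, y to its left, z up, the work surface at z = 0. Lengths are in mm, angles in rad, forces in N, time in s.
With the tool pointing down it reaches from about 300 to 775 mm from the base axis. Payload 14.6 kg.
Tool frame: the origin (TCP) lies on the centre line of the jaws, within the pads' length; the fingertips stand 19 mm ahead of it and the grasp point (between the pads) is the TCP (bot.tip_reach is the distance from the TCP to the fingertips, in mm); z points along the fingers, y is the line along which they close (so a half turn about z gives the same grasp; the last joint's range is limited). The gripper opens to 85 mm and grips with 20 to 120 N. Pads are 22 mm wide; open, the fingers measure 114 mm over their backs; the gripper's body (76 mm by 85 mm) begins 54 mm behind the grasp point. The pads swing forward as they close: fully open they stand 13 mm farther back than shut.
Start: joints at [-1.174, 0.3, 1.521, -0, 1.321, -0.067], TCP at [246.034, -491.891, 250.281] pointing down, gripper open.
Joint ranges: [-3.03, 3.03], [-0.79, 2.21], [0.23, 2.52], [-1.04, 4.18], [0, 3.07], [-2.55, 2.55]. Speed limits (rad/s): [2.22, 2.22, 2.57, 3.14, 3.14, 3.14].

INTERFACE

Orientations are given as a unit quaternion [w, x, y, z].
In Python, from rig import bot gives the robot as it stands. Calls block until the motion is done:
- bot.move_to(position, orientation): joint-space move of the TCP to a pose.
- bot.servo_line(position, attitude=None, speed=150, until_force=None): straight line of the TCP; attitude=None keeps the orientation; speed is the mean speed in mm/s. With until_force (N) it stops when the force on the tool has changed by that much, and returns True; else False.
- bot.move_joints(angles): joint-space move.
- bot.move_gripper(opening, grip_force=None): finger opening in mm; grip_force is the grip in N (None keeps the last); returns when the fingers have stopped.
- bot.dwell(seconds).
- bot.ik(position, orientation): joint angles nearest the present ones, or None.
- bot.read_state(): the state.
- bot.read_camera(name): name is "scene" or "top" or "wrist"; returns a dict with "image" (400x640x3 uint8, blue, green, red), "depth" (400x640 float32, mm along the optical axis (not along the pixel's ray), 0 where there is no reading), "fovy" (degrees; the focal length in pixels is half the picture's height over the tangent of half this angle, whatever the lens; pixels are square), "cx", "cy" (the principal point, pixels), "eye" and "attitude" of the camera in the world; the wrist camera has in their place "mount" (4x4, takes a point from camera to tool coordinates, whose origin is the TCP and whose axes are the flange's). Camera axes: x right, y down, z forward; pixel columns grow to the right and rows downward; lengths in mm; the calibration is good to about 2 mm. A picture is of the moment at which its call begins: read the wrist's pose just before it.
A pose or a line that the arm cannot do raises bot.MotionError and nothing moves.
- bot.finish_job(): hands the job in; it is judged then, once.
The state is a dict: "clock": time; "joint_positions": joint angles; "qvel": joint speeds; "effort": joint torques, N m; "ee_pos": TCP position; "tool_rot": TCP orientation; "ft_force": force on the tool from outside, world axes, zero at the start; "moment": the same for the moment, N m; "grip_width": finger opening in mm; "grip_force": force on a finger pad.
Only numpy, scipy, OpenCV 4.12 (cv2) and the standard library are available. Lean on these libraries where they do the work, as an engineer would, in place of code of your own. Each camera call takes 0.05 s, during which the arm holds its last target. There are 200 camera calls.

TASK

Stand the amber vial with the red cap upright in the well of the exposure block and let go of it; its glass is thin, so grip it lightly, with no more than about 40 N, and set it down gently. Then pull the spring-loaded shutter out by its black grip until the yellow pointer stands within the red band on the rule, and keep it there: the shutter springs shut if released, so finish while still holding it with the pointer in the band. Leave everything else on the bench where it is.

Things in the scene. Friction and masses are not known exactly. Their poses are not given: they have to be found in the camera images.
- exposure_block: Fixed aluminium plate 250 (x) x 140 (y) x 12 mm; origin at the centre of its underside, z up, the -x end with the shutter grip faces roughly to the robot. On the +x half: a grey housing with yellow cover (x 20 to 115, y 12 to 62 mm, top 68 mm up) and a blue well block (x 30 to 105, y -62 to -4 mm, top 40 mm up); the steel shutter blade slides along x between them, top 59 mm up.
- well_floor (a point): Centre of the floor of the round well in the blue well block, 20 mm above the bench and 20 mm below the block's top face; the well is 31 mm in diameter with a 2 mm chamfer at its mouth. Axes as exposure_block.
- vial_red: Amber glass vial with a red cap, 24 mm in diameter, 55 mm tall, 22 g, standing upright on the bench; origin at the centre of its underside, z up. The body is cylindrical to 44 mm, the cap above it 21.6 mm across. Seated in the well, 35 mm of it stand above the block. A grip of 20 N carries it safely.
- shutter (a joint): Sliding shutter of the exposure block: 0 = shut, where it rests (m); grows as it is pulled out along the block's -x, to 0.075 at the stop. A spring pulls it shut: about 3.6 N when shut, plus 1.2 N per cm pulled (about 11 N at 60 mm).
- shutter_grip (a point): On the axis of the black shutter grip, 50 mm above the bench, where to pinch it. The grip is an upright bar 16 mm (block's x) x 24 mm (y), from 16 to 66 mm above the bench, and moves with the shutter. Below 22 mm a 10 mm wide stem leads from it to the blade, which begins 52 mm behind it. Axes as exposure_block.
- shutter_pointer (a point): Top near the tip of the yellow pointer, a bar 4 mm wide (x) that reaches sideways (-y) from the shutter grip at its foot over the white rule, 24.5 mm above the bench; at the same x as the grip's axis. Axes as exposure_block.
- red_band: Red clip on the white rule, fixed in this run but elsewhere along the rule in the next: a band 12 mm wide along the block's x and 14 mm in y, top 23 mm above the bench. Its origin lies under the band's centre at bench height; axes as exposure_block. The shutter must come out by 30 to 60 mm to bring the pointer to it.
- vial_white: White vial with a white cap, 24 mm in diameter, 55 mm tall, loose bystander; origin at the centre of its underside.
- vial_yellow: Yellow vial with a white cap, 24 mm in diameter, 55 mm tall, loose bystander; origin at the centre of its underside.
- jar: White jar with a blue lid, 59 mm wide, 70 mm tall, loose bystander; origin under its centre.
- roll: Cream label roll lying flat, 59 mm wide, 25 mm high, loose bystander; origin under its centre.
- pen_black: Black marker, 135 mm long, 13 mm thick, loose bystander; origin under its middle.
- pen_blue: Blue marker, 140 mm long, 14 mm thick, loose bystander; origin under its middle.
- holder: Empty white round filter holder, 46 mm wide, 8 mm high, loose bystander; origin under its centre.
- filter_press: Dark green lever press that stands fixed behind the vials, about 0.3 m tall: swing the arm round in front of it, never through it. Its foot is 170 x 100 mm; origin at bench height, 50 mm behind the front edge of the foot. The black knob of its lever reaches 120 mm in front of the origin, 270 to 302 mm above the bench.

How it is judged:
By the outcome, as a careful person would: the job done as asked, in the order asked, and still so for the second after the job is handed in, while the arm keeps its last pose, push and grip.
It also fails if it takes over 54 s, if anything falls off the work surface, if the arm or the gripper's body presses on something with over 40 N, if the wrist force passes 120 N, or if a joint passes its speed limit or range.

## Working session

There is one attempt and no reset: what is moved stays moved. The work goes in short steps, each a Python script; the robot and the scene stay as the last script left them, time stands still between calls to the robot, and variables do not carry over. Pictures are saved under pics/ and viewed, at most 10 in all, crops included, and the job is handed in when it is done.

```bash
mkdir -p pics; ls; cat > h.py <<'E'
import numpy as np, cv2
from scipy.spatial.transform import Rotation as R
from rig import bot
def rot(q): return R.from_quat([q[1],q[2],q[3],q[0]]).as_matrix()
def cam(name):
    s=bot.read_state(); c=bot.read_camera(name)
    f=200/np.tan(np.radians(c["fovy"])/2)
    if "mount" in c:
        T=np.eye(4); T[:3,:3]=rot(s["tool_rot"]); T[:3,3]=s["ee_pos"]; T=T@np.array(c["mount"])
        Rm,e=T[:3,:3],T[:3,3]
    else:
        a=np.array(c["attitude"]); Rm=rot(a) if a.size==4 else a.reshape(3,3); e=np.array(c["eye"])
    c.update(f=f,R=Rm,e=e); return c
def cloud(c):
    v,u=np.mgrid[:400,:640]; d=c["depth"]
    p=np.stack([(u-c["cx"])/c["f"]*d,(v-c["cy"])/c["f"]*d,d],-1)@c["R"].T+c["e"]
    p[d==0]=np.nan; return p
def proj(c,p):
    q=(np.asarray(p)-c["e"])@c["R"]; return q[...,:2]/q[...,2:]*c["f"]+[c["cx"],c["cy"]]
def ray(c,u,v,z):
    d=c["R"]@np.array([(u-c["cx"])/c["f"],(v-c["cy"])/c["f"],1]); return c["e"]+d*(z-c["e"][2])/d[2]
E
python3 - <<'E'
from h import *
import pickle
for n in ["scene","top"]:
    c=cam(n); cv2.imwrite(f"pics/{n}0.png",c["image"]); pickle.dump(c,open(n+".pkl","wb"))
    print(n,c["e"],c["R"].round(3).tolist(),c["f"],c["cx"],c["cy"])
print(bot.read_state())
E
```

```text
pics
scene [-439.63999704  531.92533089  551.01915205] [[-0.455, -0.331, 0.827], [-0.89, 0.19, -0.414], [-0.02, -0.924, -0.381]] 418.26590933829567 316.54087720434694 198.60698770054714
top [ 472.17292744   13.27127118 1134.89274544] [[0.016, -0.99, 0.138], [-1.0, -0.016, -0.002], [0.004, -0.138, -0.99]] 414.7365226600678 319.0920041957655 198.8570094142966
{'clock': 0.1, 'joint_positions': array([-1.17359833e+00,  3.00411084e-01,  1.52154894e+00, -5.45461432e-06,
        1.32069918e+00, -6.66125140e-02]), 'qvel': array([-0.00242525, -0.00161661, -0.00151849, -0.00057643,  0.00129726,
        0.00126783]), 'effort': array([-4.93668790e-05, -5.44378817e+01, -3.62372410e+01, -1.55508806e-04,
        3.01578257e-03,  2.96625785e-05]), 'ee_pos': array([ 245.95990128, -491.71420537,  249.7678212 ]), 'tool_rot': array([-5.25571993e-04,  9.73229979e-01,  2.29832815e-01, -9.03517566e-05]), 'ft_force': array([ 0.95533069,  0.14338387, -0.62070006]), 'moment': array([ 0.05715814,  0.02369393, -0.02353911]), 'grip_force': 0.0, 'grip_width': 85.39259347227919}
```

View pics/scene0.png

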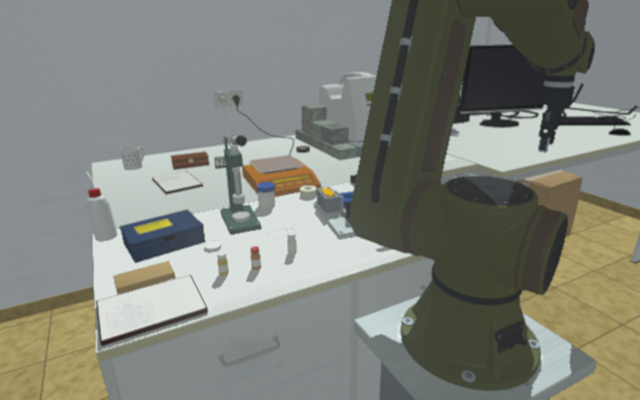

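View pics/top0.png

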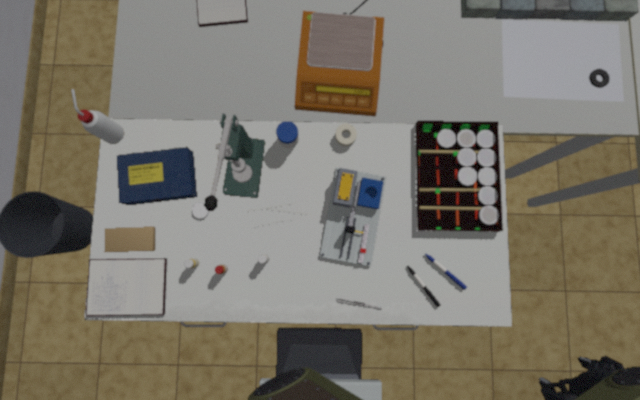

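The scene view shows the red vial at (255,258), between the yellow and white ones. In the top view the red vial is at (221,270), yellow at (190,263), white at (262,259). The block is around (350,217), with its well at (370,192), grip about (348,240) and red band about (363,244). I'll get coarse positions first, then look from the wrist.

```bash
python3 - <<'E'
from h import *
import pickle
c=pickle.load(open("top.pkl","rb")); P=cloud(c)
for n,u,v,z in [("red",221,269,55),("yel",190,262,55),("white",264,258,55),("well",371,191,40),("grip",348,238,66),("band",363,245,23),("knob",211,203,300),("c1",319,261,12),("c2",371,266,12),("c3",383,172,12),("c4",337,168,12)]:
    print(n,ray(c,u,v,z).round(0),P[v-1:v+2,u-1:u+2].reshape(-1,3)[4].round(0))
w=bot.read_camera("wrist"); print(np.array(w["mount"]).round(3).tolist(),w["fovy"],w["cx"],w["cy"])
E
```

```text
red [436. 260.  55.] [437. 260.  56.]
yel [453. 340.  55.] [453. 339.  59.]
white [466. 151.  55.] [466. 150.  57.]
well [ 648. -127.   40.] [ 651. -130.   21.]
grip [520. -65.  66.] [523. -69.  10.]
band [ 504. -108.   23.] [ 505. -108.   20.]
knob [576. 231. 300.] [576. 231. 299.]
c1 [460.   9.  12.] [460.   8.  -5.]
c2 [ 449. -131.   12.] [ 449. -132.    0.]
c3 [ 706. -164.   12.] [ 708. -166.    3.]
c4 [715. -37.  12.] [716. -37.   9.]
[[0.001, -0.964, -0.265, 68.043], [1.0, 0.0, 0.001, 0.475], [-0.001, -0.265, 0.964, -123.393], [0.0, 0.0, 0.0, 1.0]] 60.658690018856014 320.2255809317196 204.37375025449472
```

```bash
cat >> h.py <<'E'
def ori(yaw,s=1):
    # tool z down, tool y = s * block x axis at given yaw
    y=s*np.array([np.cos(yaw),np.sin(yaw),0]); z=np.array([0,0,-1.]); x=np.cross(y,z)
    q=R.from_matrix(np.stack([x,y,z],1)).as_quat(); return [q[3],q[0],q[1],q[2]]
E
python3 - <<'E'
from h import *
import pickle
for s in (1,-1):
    for p in ([590,-90,220],[430,260,150],[430,260,45]):
        j=bot.ik(p,ori(-.1,s)); print(s,p,None if j is None else np.round(j,2))
s=min((1,-1),key=lambda s:abs(bot.ik([590,-90,220],ori(-.1,s))[5])); print(s)
for i,p in enumerate(([570,-60,230],[540,-100,200])):
    bot.move_to(p,ori(-.1,s)); c=cam("wrist"); pickle.dump(c,open(f"w{i}.pkl","wb")); cv2.imwrite(f"pics/w{i}.png",c["image"]); print(c["e"],bot.read_state()["clock"])
E
```

```text
1 [590, -90, 220] [-0.21  0.43  1.42 -0.    1.29 -0.11]
1 [430, 260, 150] [ 0.47  0.31  1.76 -0.    1.07  0.57]
1 [430, 260, 45] [ 0.47  0.47  1.82 -0.    0.84  0.57]
-1 [590, -90, 220] None
-1 [430, 260, 150] None
-1 [430, 260, 45] NoneTraceback (most recent call last):
  File "<stdin>", line 6, in <module>
  File "<stdin>", line 6, in <lambda>
TypeError: 'NoneType' object is not subscriptable
```

```bash
python3 - <<'E'
from h import *
import pickle
for i,p in enumerate(([580,-70,240],[550,-110,210])):
    bot.move_to(p,ori(-.1,1)); c=cam("wrist"); pickle.dump(c,open(f"w{i}.pkl","wb")); cv2.imwrite(f"pics/w{i}.png",c["image"]); print(c["e"],bot.read_state()["clock"])
E
```

```text
[587.39803721  -3.88763775 363.41577796] 2.1417
[557.10214953 -44.27138865 333.15295841] 2.5333
```

View pics/w0.png

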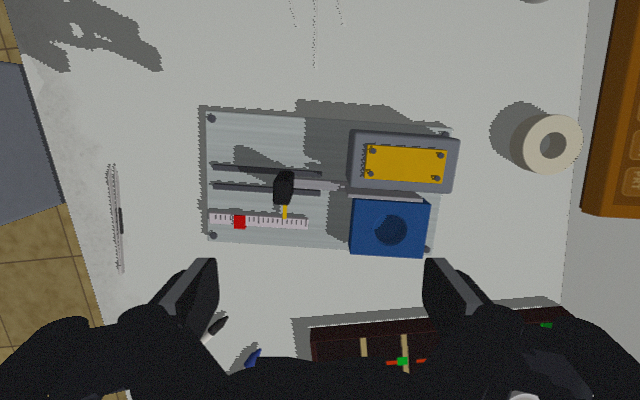

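View pics/w1.png

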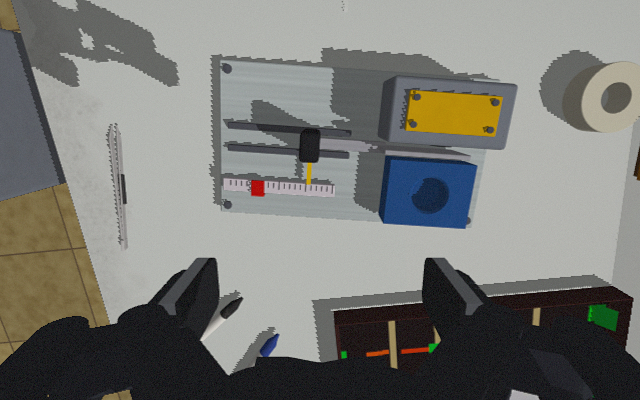

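Both wrist views show the block with +x to the right. In w0 the grip is at (284,185), the pointer tip at (284,214), the band at (239,222) and the well at (391,230). In w1 they are at (310,143), (309,183), (257,187) and (430,195).

```bash
cat >> h.py <<'E'
def seg(c,P,kind):
    h=cv2.cvtColor(c["image"],cv2.COLOR_BGR2HSV).astype(int); H,S,V=h[...,0],h[...,1],h[...,2]; z=P[...,2]
    m={"red":((H<8)|(H>172))&(S>150)&(V>90)&(z<35)&(z>12),
       "blue":(H>95)&(H<130)&(S>100)&(z>34)&(z<47),
       "well":(H>95)&(H<130)&(S>80)&(z>5)&(z<34),
       "grip":(V<70)&(z>60)&(z<73),
       "yel":(H>18)&(H<35)&(S>120)&(V>90)&(z<35)&(z>14),
       "cap":((H<8)|(H>172))&(S>120)&(V>60)&(z>48)&(z<65)}[kind]
    n,l,st,ce=cv2.connectedComponentsWithStats(m.astype(np.uint8))
    if n<2: return None
    k=1+st[1:,4].argmax(); return l==k
def tri(c1,p1,c2,p2):
    A=[];b=[]
    for c,p in((c1,p1),(c2,p2)):
        d=c["R"]@np.array([(p[0]-c["cx"])/c["f"],(p[1]-c["cy"])/c["f"],1]); d/=np.linalg.norm(d)
        M=np.eye(3)-np.outer(d,d); A.append(M); b.append(M@c["e"])
    return np.linalg.lstsq(np.vstack(A),np.hstack(b),rcond=None)[0]
E
python3 - <<'E'
from h import *
import pickle
C=[pickle.load(open(f"w{i}.pkl","rb")) for i in(0,1)]; PX={}
for c in C:
    P=cloud(c); print("bench z",np.nanmedian(P[60:100,300:340,2]))
    for k in ("red","blue","well","grip","yel"):
        m=seg(c,P,k)
        if m is None: print(k,None); continue
        v,u=np.nonzero(m); q=P[m]
        if k=="blue" or k=="well": px=np.array(cv2.minEnclosingCircle(np.c_[u,v].astype(np.float32))[0]) if k=="well" else np.array(cv2.minAreaRect(np.c_[u,v].astype(np.float32))[0])
        else: px=np.array([(u.min()+u.max())/2,(v.min()+v.max())/2]) if k!="yel" else np.array([u[v>v.max()-3].mean(),v.max()])
        PX.setdefault(k,[]).append(px)
        r=cv2.minAreaRect(q[:,:2].astype(np.float32))
        print(k,m.sum(),px.round(1),"med",np.median(q,0).round(1),"rect",np.round(r[0],1),np.round(r[1],1),round(r[2],1))
for k,p in PX.items():
    if len(p)==2: print(k,"tri",tri(C[0],p[0],C[1],p[1]).round(1))
E
```

```text
bench z -0.5781758255463956
red 153 [239.5 221.5] med [ 492.1 -107.7   22.6] rect [ 492. -108.] [14.8 11.9] 82.8
blue 3513 [389.8 228.2] med [ 645.6 -124.1   39.8] rect [ 645.5 -125.9] [58.4 75.2] 80.3
well 636 [388.6 227.7] med [ 648.2 -131.4   20.2] rect [ 647.1 -129.4] [26.8 26.2] 67.9
grip 448 [282. 191.] med [546.3 -70.2  65.4] rect [546.1 -71.2] [23.9 15.8] 80.8
yel 58 [283.9 218. ] med [ 540.9 -101.4   24.5] rect [ 540.7 -101.9] [16.5  4.8] 75.0
bench z 11.574162472837543
red 201 [257.5 188. ] med [ 491.9 -107.7   22.7] rect [ 491.8 -108.1] [14.7 11.7] 79.7
blue 4656 [429.  193.5] med [ 645.7 -124.1   39.9] rect [ 645.6 -126. ] [58.1 75.6] 80.3
well 843 [427.4 193.9] med [ 649.7 -130.1   20.3] rect [ 648.1 -128.5] [27. 27.] 0.1
grip 594 [309.5 146.5] med [545.9 -70.7  65.5] rect [545.9 -71.2] [23.6 15.9] 80.2
yel 92 [308. 184.] med [541.2 -98.5  24.3] rect [541.1 -99. ] [19.7  3.8] 79.9
red tri [ 491.7 -108.5   20. ]
blue tri [ 646.1 -125.2   38.6]
well tri [ 645.9 -126.4   34. ]
grip tri [546.1 -71.2  60.6]
yel tri [ 539.2 -109.1   21.4]
```

Measurements agree with the description: yaw is −0.171 and the origin about (584.7, −82). The grip is at local (−40, 4) and the band at local x −87, so the pull is 47 mm. Next is the vial, plus a check of the well's rim.

```bash
python3 - <<'E'
from h import *
import pickle
for i in (0,1):
    c=pickle.load(open(f"w{i}.pkl","rb")); P=cloud(c); m=seg(c,P,"blue").astype(np.uint8)
    m=cv2.morphologyEx(m,cv2.MORPH_OPEN,np.ones((2,2),np.uint8))
    cs,h=cv2.findContours(m,cv2.RETR_CCOMP,cv2.CHAIN_APPROX_NONE)
    ho=max([x for x,y in zip(cs,h[0]) if y[3]>=0],key=cv2.contourArea)[:,0]
    e=np.array([ray(c,u,v,40)[:2] for u,v in ho],np.float32); print("well",cv2.fitEllipse(e))
q=ori(-.171)
bot.move_to([440,0,200],q); C=[];px=[]
for i,p in enumerate(([425,265,190],[440,245,150])):
    bot.move_to(p,q); c=cam("wrist"); cv2.imwrite(f"pics/v{i}.png",c["image"]); P=cloud(c); m=seg(c,P,"cap")
    v,u=np.nonzero(m); top=m&(P[...,2]>53); r=cv2.minEnclosingCircle(P[top][:,:2].astype(np.float32))
    t=np.nonzero(top); C.append(c); px.append((t[1].mean(),t[0].mean()))
    print("cap",m.sum(),(u.mean(),v.mean()),np.median(P[m],0),r,P[top].mean(0),bot.read_state()["clock"])
print(tri(C[0],px[0],C[1],px[1]))
E
```

```text
well ((645.760498046875, -125.59878540039062), (30.232479095458984, 30.767475128173828), 118.07162475585938)
well ((645.045654296875, -126.03968811035156), (29.584659576416016, 31.097862243652344), 139.22471618652344)
cap 579 (np.float64(331.5371329879102), np.float64(192.8860103626943)) [436.33965605 267.61261001  54.78237746] ((436.4431457519531, 266.8194274902344), 10.561833381652832) [436.36054314 267.12571749  54.8370926 ] 4.2833
cap 834 (np.float64(306.66786570743403), np.float64(181.01318944844124)) [436.52230093 267.52772551  54.70342941] ((436.4434814453125, 266.7437438964844), 10.583416938781738) [436.39949773 266.98940996  54.76295914] 4.6417
[436.33976947 266.82863277  53.63619675]
```

View pics/v1.png

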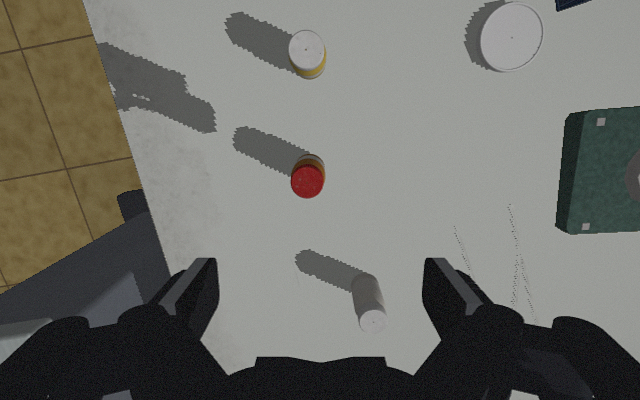

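The view shows the red cap at (307,181), clear of its neighbours at (307,53) and (370,305). The vial is at (436.4, 266.8) with its top at about 55, as it should be. The well is at (645.4, −125.9).

```bash
python3 - <<'E'
from h import *
q=ori(-.171)
bot.move_gripper(55)
bot.move_to([436.4,266.8,110],q); bot.servo_line([436.4,266.8,46],speed=80)
bot.move_gripper(15,grip_force=20); s=bot.read_state(); print(s["grip_width"],s["grip_force"],s["ee_pos"],s["ft_force"],s["clock"])
bot.servo_line([436.4,266.8,150],speed=120)
s=bot.read_state(); print(s["grip_width"],s["grip_force"],s["ft_force"])
bot.move_to([440,0,170],q); bot.move_to([640,-125,150],q)
c=cam("wrist"); cv2.imwrite("pics/a.png",c["image"]); s=bot.read_state(); print(s["ee_pos"],s["grip_width"],s["clock"])
E
```

```text
23.364728848048923 19.53231614897959 [436.5550295  266.93837443  46.36460263] [-1.8250405  -1.711548    4.13677093] 6.6833
22.829793306683637 19.574114345086855 [-0.49631283 -0.0249498  -0.19311637]
[ 639.65554884 -123.73605446  150.46980466] 23.311020842548913 9.7333
```

View pics/a.png

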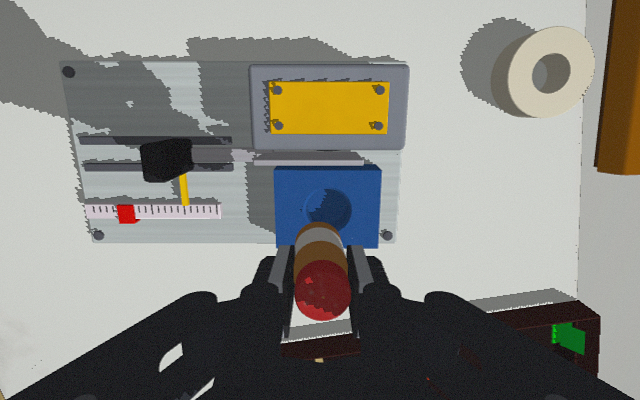

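The vial hangs in the jaws with its cap at (322,290) and its foot around (317,230). The well mouth is at (328,209). I'll check the vial's tilt and offset by projection.

```bash
python3 - <<'E'
from h import *
c=cam("wrist"); s=bot.read_state(); e=s["ee_pos"]; print(e)
P=cloud(c); print("pred cap top",proj(c,e+[0,0,9]),"pred bottom",proj(c,e+[0,0,-46]),proj(c,e+[0,12,-46]))
h=cv2.cvtColor(c["image"],cv2.COLOR_BGR2HSV).astype(int)
m=((h[...,0]<8)|(h[...,0]>172))&(h[...,1]>120)&(P[...,2]>140); m[:220]=0
print(m.sum(),np.mean(np.argwhere(m),0)[::-1],np.nanmedian(P[m],0), cv2.minEnclosingCircle(P[m][:,:2].astype(np.float32)))
b=(P[...,2]>98)&(P[...,2]<165); b[:, :295]=0; b[:,350:]=0
for r in range(218,270,4):
    k=np.nonzero(b[r])[0]
    if len(k): print(r,k.min(),k.max(),np.nanmedian(P[r,k],0).round(1), P[r,315:325].mean(0).round(1))
E
```

```text
[ 639.70546043 -123.82609535  150.74131773]
pred cap top [317.83916914 296.9957774 ] pred bottom [318.34362028 242.2046316 ] [314.42709203 220.96074336]
2717 [322.28708134 290.14354067] [ 641.64470727 -121.7608667   158.80193318] ((651.8804931640625, -129.72561645507812), 22.899404525756836)
222 313 324 [ 641.8 -112.5  105.5] [ 642.3 -112.5  105.6]
226 304 332 [ 641.3 -112.6  110.5] [nan nan nan]
230 300 336 [ 641.5 -112.7  116.2] [ 642.3 -112.3  118.5]
234 297 338 [ 641.4 -113.4  121.1] [ 642.3 -112.5  123.6]
238 296 340 [ 641.6 -113.2  126.2] [ 642.3 -112.5  128.8]
242 295 341 [ 641.7 -113.4  130.6] [ 642.3 -112.5  133.5]
246 295 349 [ 642.6 -113.7  135.5] [ 642.3 -112.4  138.3]
250 295 349 [ 642.6 -113.9  139.6] [ 642.2 -113.1  140.9]
254 295 349 [ 642.6 -114.7  141.3] [ 642.  -114.1  142.7]
258 295 349 [ 642.9 -115.5  142.8] [ 641.8 -115.   144.7]
262 295 349 [ 643.  -116.   144.8] [ 642.  -114.   150.9]
266 295 349 [ 642.8 -115.3  151.8] [ 642.1 -113.8  154.8]
```

The vial is upright. By the camera its axis sits about 2 mm in +x from the TCP, so I correct for that relative to the well and insert under force guard.

```bash
python3 - <<'E'
from h import *
T=np.array([643.4,-125.3])
bot.servo_line([*T,95],speed=80); bot.dwell(.2); s=bot.read_state(); print(s["ee_pos"],s["ft_force"])
T2=T+(T-s["ee_pos"][:2])
hit=bot.servo_line([*T2,64.5],speed=25,until_force=4); bot.dwell(.2)
s=bot.read_state(); print(hit,s["ee_pos"],s["ft_force"],s["grip_width"],s["clock"])
E
```

```text
[ 643.58631903 -125.36024684   95.55616607] [0.25522697 0.2660603  0.00640963]
True [ 643.13187984 -125.21870805   66.36744442] [-2.23852174 -0.84879367  5.7716712 ] 23.075651279423298 12.075
```

Seated: contact came exactly 20 mm above the bench height. Release, rise and look.

```bash
python3 - <<'E'
from h import *
e=bot.read_state()["ee_pos"]; q=ori(-.171)
bot.move_gripper(45); bot.servo_line([e[0],e[1],140],speed=120)
bot.move_to([575,-100,170],q); c=cam("wrist"); cv2.imwrite("pics/b.png",c["image"]); P=cloud(c)
for k in("red","grip","yel"):
    m=seg(c,P,k); r=cv2.minAreaRect(P[m][:,:2].astype(np.float32)); print(k,np.round(r[0],1),np.round(r[1],1))
m=seg(c,P,"red") 
h=cv2.cvtColor(c["image"],cv2.COLOR_BGR2HSV).astype(int)
m=((h[...,0]<8)|(h[...,0]>172))&(h[...,1]>120)&(P[...,2]>68)&(P[...,2]<80)
print("cap",m.sum(),cv2.minEnclosingCircle(P[m][:,:2].astype(np.float32)),P[m].max(0)); print(bot.read_state()["clock"])
E
```

```text
red [ 492.  -107.8] [14.4 12.1]
grip [545.7 -71.3] [23.8 16.3]
yel [ 541.  -100.4] [16.6  4. ]
cap 810 ((642.5482788085938, -124.9164047241211), 10.749116897583008) [ 652.73303201 -114.67329777   76.86359159]
13.6417
```

View pics/b.png

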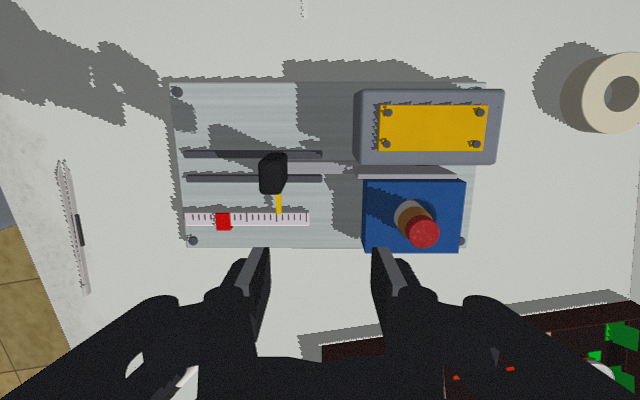

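The vial stands in the well: cap at (424,233), top about 75 mm up. Next I pinch the grip across x and pull.

```bash
python3 - <<'E'
from h import *
q=ori(-.171); ax=np.array([np.cos(-.171),np.sin(-.171),0])
bot.move_to([545.3,-71.2,120],q); hit=bot.servo_line([545.3,-71.2,50],speed=80,until_force=10)
print(hit,bot.read_state()["ee_pos"])
bot.move_gripper(8,grip_force=50); bot.dwell(.2); s=bot.read_state(); e=s["ee_pos"]
print(s["grip_width"],s["grip_force"],e,s["ft_force"])
t=np.array([545.3,-71.2,50])-46.8*ax
bot.servo_line(t,speed=40); bot.dwell(.4); s=bot.read_state(); print("moved",(s["ee_pos"]-e)@ax,s["ee_pos"]-t,s["grip_width"],s["ft_force"],s["clock"])
for n in("wrist","top"):
    c=cam(n); cv2.imwrite(f"pics/c_{n}.png",c["image"]); P=cloud(c)
    for k in("red","yel"):
        m=seg(c,P,k)
        if m is None: print(n,k,None); continue
        r=cv2.minAreaRect(P[m][:,:2].astype(np.float32)); print(n,k,m.sum(),np.argwhere(m).mean(0)[::-1],np.round(r[0],1),np.round(r[1],1),"local x",np.percentile((P[m]-[584.7,-82,0])@ax,[0,50,100]).round(1))
E
```

```text
False [545.59867356 -71.24392546  50.49530135]
15.164243218268858 49.818148612976074 [544.53965362 -71.06648189  50.52686145] [-11.1835662    1.57322294  10.73684953]
moved -45.15141297326125 [ 0.86378775 -0.14938339  0.55350184] 15.271493300297053 [ 9.1076624  -0.4705957  -0.61848508] 17.3167
wrist red 401 [316.27182045 340.36907731] [ 491.  -109.8] [12.1 11.4] local x [-93.3 -87.6 -81.9]
wrist yel None
top red None
top yel 344 [342.20639535  90.06104651] [936.5 -49.8] [150.3  19.1] local x [325.3 341.4 355.5]
```

View pics/c_wrist.png

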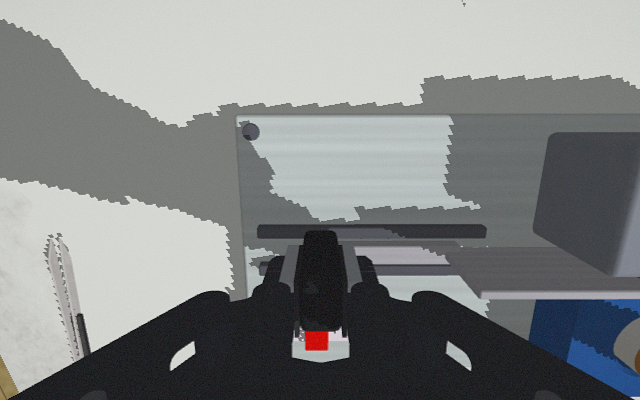

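The grip is held at (320,270) and the red band shows just below it at (316,340); the pointer is hidden behind the grip. By the TCP the shutter has moved 45.2 mm of the 46.8 mm wanted. I'll pull 1.7 mm more and check from the grip top and the other cameras.

```bash
python3 - <<'E'
from h import *
ax=np.array([np.cos(-.171),np.sin(-.171),0]); sh=np.array([544.54,-71.07,50.5])
t=np.array([545.3,-71.2,50])-48.5*ax
bot.servo_line(t,speed=20); bot.dwell(.4); s=bot.read_state(); print("moved",(s["ee_pos"]-sh)@ax,s["grip_width"],s["ft_force"],s["clock"])
c=cam("wrist"); P=cloud(c); m=seg(c,P,"red"); print("band",np.percentile((P[m]-[584.7,-82,0])@ax,[0,50,100]).round(1))
g=(np.abs(P[...,2]-65.5)<1.5)&(c["image"].max(2)<70); g[:, :295]=0; g[:,350:]=0
x=(P[g]-[584.7,-82,0])@ax; print("grip",g.sum(),np.percentile(x,[1,50,99]).round(1))
ims=[]
for n,o in(("scene",2),("top",2)):
    c=cam(n); u,v=proj(c,[492,-108,23]).astype(int); print(n,u,v)
    im=c["image"][max(v-28,0):v+28,max(u-40,0):u+40]; ims.append(cv2.resize(im,(400,280),interpolation=cv2.INTER_CUBIC))
cv2.imwrite("pics/d.png",np.hstack(ims))
E
```

```text
moved -46.83254968714309 15.440459349626572 [ 8.57893019 -0.01210272 -0.71805369] 18.0667
band [-93.5 -87.8 -82. ]
grip 2330 [-95.  -87.1 -79.5]
scene 369 218
top 362 249
```

View pics/d.png

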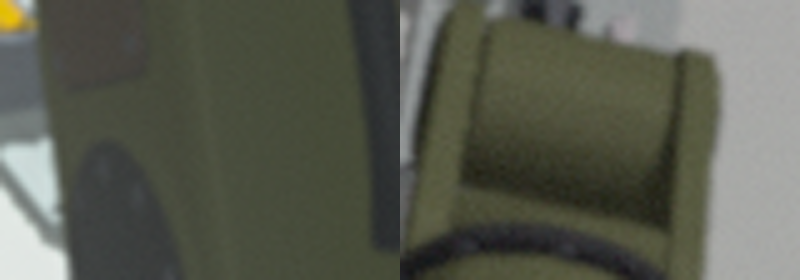

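Both fixed cameras are blocked by the arm. In the wrist camera the grip axis is at local x −87.2 and the band centre at −87.7, so they agree to 0.5 mm against a ±4 mm margin. Handing in.

```bash
python3 -c "
from rig import bot
print(bot.finish_job())"
```

```text
the job is handed in; nothing more can be done
None
```

The job is handed in: the red-capped vial stands released in the well, and the arm holds the shutter 46.8 mm out, with the pointer about 0.5 mm from the band's centre as inferred from the grip (the pointer itself was hidden).

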